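Close the flask press on a denture flask

ROBOT

A 6-joint arm with a two-finger parallel gripper is mounted at the origin on the work surface. World frame = base frame: x ahead of the robot, y to its left, z up, the work surface at z = 0. Lengths are in m, angles in rad, forces in N, time in s.
With the tool pointing down it reaches from about 0.35 to 0.85 m from the base axis. Payload 8.1 kg.
Tool frame: the origin (TCP) lies midway between the tips of the shut fingers; the grasp point (between the pads) lies 19 mm behind it; z points along the fingers, y is the line along which they close (so a half turn about z gives the same grasp; the last joint's range is limited). The gripper opens to 93 mm and grips with 3 to 60 N. Pads are 15 mm wide; open, the fingers measure 128 mm over their backs; the gripper's body (75 mm by 188 mm) begins 65 mm behind the grasp point.
Start: joints at [-0.085, 0.13, 1.488, -0, 1.523, -0.085], TCP at [0.6, 0, 0.219] pointing down, gripper open.
Joint ranges: [-2.96, 2.96], [-0.89, 2.26], [0.02, 2.5], [-1.34, 4.48], [0, 2.73], [-2.66, 2.66]. Speed limits (rad/s): [2.39, 2.39, 2.79, 3.14, 3.14, 3.14].

INTERFACE

Orientations are given as a rotation vector (axis times angle).
In Python, from plant import read_state, read_camera, get_calibration, close_job gives the robot as it stands.
- The arm moves only by the shell command python3 -m crank 'ROWS' [FORCE]. ROWS is JSON, a list that holds one entry, the list of rows, each a list of 7 numbers: the gripper's target within -1 to 1 (fully open at 1, half-way at 0, shut at -1), then the shift along the tool's x, y, z as a fraction of full scale, then the turn, a rotation vector about the tool's x, y, z as a fraction of full scale. In form: [[[grip, x, y, z, rx, ry, rz], ...]]. A call has exactly 5 rows; each row is the pose to reach, as a shift and turn from the pose commanded when the call began, along the tool's axes at that moment; what a row does not reach only later rows make up. Full scale, the value 1, is 0.5 m for a shift and 90 degrees for a turn. A row lasts 1/8 s, in which the tool goes at most 62.5 mm and 10.7 degrees, less where a joint would pass 70% of its speed; a pose out of reach is approached as far as the arm can. A call with a number of a shift or a turn outside -1 to 1 is refused whole. A call with a gripper value outside its range is refused whole. The fingers move at their own pace and stop on an object; FORCE is the grip in N (left out, the last holds). Time passes only in rows, so rows that repeat a pose let the fingers close, or fill a call up. It gives the time, the measured TCP pose, the force, the opening and the grip force at its end, in the units of the state.
- read_state(): the state, without advancing time (a new reading comes with each control period).
- read_camera(name): name is "scene" or "side" or "wrist"; returns the picture (400x640x3 uint8, red, green, blue); there is no depth.
- get_calibration(name): a dict with "fx", "fy", "cx", "cy" (pixels), "eye" and "orientation" of the camera in the world; the wrist camera has in their place "mount" (4x4, takes a point from camera to tool coordinates, whose origin is the TCP and whose axes are the flange's). Camera axes: x right, y down, z forward; pixel columns grow to the right and rows downward; lengths in m; the calibration is good to about 2 mm. A picture is of the moment at which its call begins: read the wrist's pose just before it. get_calibration takes no time and is no camera call.
- close_job(): hands the job in; it is judged then, once.
The state is a dict: "t": time; "q": joint angles; "dq": joint speeds; "joint_torque": joint torques, N m; "tool_pos": TCP position; "orientation": TCP orientation; "force": force on the tool from outside, world axes, zero at the start; "wrist_torque": the same for the moment, N m; "opening": finger opening in m; "gripper_force": force on a finger pad.
Only numpy, scipy, OpenCV 4.12 (cv2) and the standard library are available. Lean on these libraries where they do the work, as an engineer would, in place of code of your own. Each camera call takes 0.05 s, during which the arm holds its last target. There are 200 camera calls.

TASK

The flask is standing in the bench press. Close the press on it: with a fingertip, push the spokes of the handwheel on top round clockwise (seen from above), for as many turns as it takes, until the platen sits down on the flask and the wheel comes up finger-tight, then leave it so and stand clear. Only push, do not grip the wheel or force it, and leave the flask in its place and the other things on the bench as they are.

Things in the scene. Friction and masses are not known exactly. Their poses are not given: they have to be found in the camera images.
- press: Bench flask press, painted grey, bolted to the bench: base 150 x 200 x 22 mm, two upright steel columns 152 mm apart along its y axis, and a crosshead bar (42 mm deep along x, 186 mm wide along y) whose top is 153 mm above the bench; nuts and the boss around the screw reach 165 mm. Origin at the centre of the base on the bench, under the screw; z up. The three-spoked handwheel is above the crosshead on the vertical screw, its axis through this origin.
- wheel_hub (a point): Centre of the handwheel's hub (a steel hub 42 mm across whose top, with its cap nut, is 22 mm above this point), on the wheel's vertical axis, at mid-height of the three spokes. About 208 mm above the bench with the screw fully up; it sinks 8 mm for each turn as the press closes, to about 195 mm when tight.
- spoke_a: One of the three alike spokes of the press's handwheel, 120 degrees apart: a level steel rod 12 mm thick ending in a black ball 24 mm across. Origin on the wheel's axis at mid-height of the rod; its x axis points outwards along the rod, z up. The bare rod runs from the hub (21 mm from the axis) to the ball, which spans 68 to 92 mm from the axis. It turns with the wheel and sinks with it.
- spoke_b: One of the three alike spokes of the press's handwheel, 120 degrees apart: a level steel rod 12 mm thick ending in a black ball 24 mm across. Origin on the wheel's axis at mid-height of the rod; its x axis points outwards along the rod, z up. The bare rod runs from the hub (21 mm from the axis) to the ball, which spans 68 to 92 mm from the axis. It turns with the wheel and sinks with it.
- spoke_c: One of the three alike spokes of the press's handwheel, 120 degrees apart: a level steel rod 12 mm thick ending in a black ball 24 mm across. Origin on the wheel's axis at mid-height of the rod; its x axis points outwards along the rod, z up. The bare rod runs from the hub (21 mm from the axis) to the ball, which spans 68 to 92 mm from the axis. It turns with the wheel and sinks with it.
- wheel (a joint): Angle of the handwheel, rad, growing clockwise seen from above; 8 mm down a turn. 0: screw fully up; starts between 1 and 6. Drag 2 to 5 N on a spoke; stays where left. About 10.0: platen meets the flask; beyond it resists springily, about 0.7 N more per mm pushed at 47 mm from the axis, and from 10.2 on it is finger-tight; let go there, it springs back to about 10.1 and stays. Thread ends: 10.9.
- platen: Steel pressure plate, 48 x 176 x 12 mm, hanging on the screw between the columns; origin at the centre of its underside. It goes down as the wheel is turned clockwise.
- flask: Brass denture flask, a rounded box 84 x 108 x 62 mm of 0.8 kg, loose, standing in the press on its base (22 mm above the bench) under the platen. Origin at the centre of its underside, z up.
- articulator: Dental articulator with two casts, about 120 x 100 x 105 mm, loose on the bench, to be left alone. Origin on the bench under its casts.
- model: Dental cast with teeth, about 70 x 70 x 39 mm, loose on the bench, to be left alone. Origin at its underside.
- jar: Clear lidded jar, 54 mm across and 55 mm tall, loose on the bench, to be left alone. Origin at its underside.
- bowl: Rubber mixing bowl, 110 mm across and 60 mm tall, loose on the bench, to be left alone. Origin at its underside.
Things that resemble listed ones, but are neither listed nor needed, are in the scene too. Several things have the shape of the flask; the one meant has the colours described above.

How it is judged:
At the end, for the whole second after the job is handed in: The wheel stands beyond 9.95 rad (platen down on the flask and pressing it with more than 40 N), at rest and let go; the flask is within 8 mm of where it stood and the other things within 20 mm (value of joint wheel above 9.95 rad and contact force between platen and flask above 40 N and velocity of joint wheel between -0.1 and 0.1 rad/s and distance of flask from where it was at the start of the episode below 0.008 m and distance of each of articulator, model, jar, bowl from where it was at the start of the episode below 0.02 m); the robot touches nothing.
It fails at once if the wheel is gripped: a spoke, its ball or the hub is taken between the fingers ((contact force between the fingers and platen above 1 N and y of the grasp point in the frame of spoke_a between -0.006 and 0.006 m and z of the grasp point in the frame of spoke_a between -0.012 and 0.012 m and x of the grasp point in the frame of spoke_a between 0.024 and 0.095 m) or (contact force between the fingers and platen above 1 N and y of the grasp point in the frame of spoke_b between -0.006 and 0.006 m and z of the grasp point in the frame of spoke_b between -0.012 and 0.012 m and x of the grasp point in the frame of spoke_b between 0.024 and 0.095 m) or (contact force between the fingers and platen above 1 N and y of the grasp point in the frame of spoke_c between -0.006 and 0.006 m and z of the grasp point in the frame of spoke_c between -0.012 and 0.012 m and x of the grasp point in the frame of spoke_c between 0.024 and 0.095 m) or (contact force between the fingers and platen above 1 N and distance between the grasp point and wheel_hub below 0.02 m)).
It fails at once if the wheel is forced (pushed with more than 45 N) (contact force between the fingers and platen above 45 N).
It fails at once if the flask is lifted or pushed out of its place (height (world z) of flask above 0.032 m or distance of flask from where it was at the start of the episode above 0.012 m).
It fails at once if another thing on the bench is lifted, shoved or tipped (distance of any of articulator, model, jar, bowl from where it was at the start of the episode above 0.025 m or angle between any of articulator, model, jar, bowl's own z axis and vertical above 0.3 rad).
It also fails if it takes over 64 s, if anything falls off the work surface, if the arm or the gripper's body presses on something with over 40 N, if the wrist force passes 120 N, or if a joint passes its speed limit or range.

## Working session

There is one attempt and no reset: what is moved stays moved. The work goes in short steps, Python scripts to look and compute and a shell command to move; the robot and the scene stay as the last step left them, time stands still between calls to the robot, and variables do not carry over. Pictures are saved under pics/ and viewed, at most 10 in all, crops included, and the job is handed in when it is done.

```bash
mkdir -p pics; ls; python3 - <<'E'
from plant import *
import cv2,numpy as np
a=read_camera("scene");b=read_camera("side")
for n,i in(("scene",a),("side",b)):
    cv2.imwrite(f"pics/{n}0.png",i[:,:,::-1]); print(n,get_calibration(n))
print(get_calibration("wrist"));print(read_state())
E
```

```text
pics
scene {'fx': 450.5600110283672, 'fy': 450.5600110283672, 'cx': 326.088196505577, 'cy': 200.09695740057643, 'eye': array([ 1.33675476, -0.3739444 ,  1.07228401]), 'orientation': array([-2.15391863, -1.27274981,  0.49076643])}
side {'fx': 374.95991179713275, 'fy': 374.95991179713275, 'cx': 312.282394685465, 'cy': 200.54436664836206, 'eye': array([ 0.32974782, -0.64677115,  0.85730014]), 'orientation': array([-2.32375404,  0.440559  , -0.20916427])}
{'fx': 315.2843694087691, 'fy': 315.2843694087691, 'cx': 316.2564261141779, 'cy': 201.49942210294762, 'mount': array([[ 4.86582872e-04, -9.55713918e-01, -2.94296907e-01,
         8.18539855e-02],
       [ 9.99999880e-01,  4.47780486e-04,  1.99229991e-04,
         9.55739803e-05],
       [-5.86264631e-05, -2.94296968e-01,  9.55714022e-01,
        -1.64993680e-01],
       [ 0.00000000e+00,  0.00000000e+00,  0.00000000e+00,
         1.00000000e+00]])}
{'t': 0.1, 'q': array([-8.54008853e-02,  1.31055900e-01,  1.48911709e+00, -9.96803097e-06,
        1.52300843e+00, -8.53811515e-02]), 'dq': array([-0.00053803, -0.0019878 , -0.00165288, -0.00050576, -0.00131806,
        0.00156929]), 'joint_torque': array([ 2.89806376e-03, -5.61339462e+01, -4.93095982e+01,  7.72326719e-02,
        2.89617141e-02, -2.83941080e-05]), 'tool_pos': array([5.99509848e-01, 6.00006083e-05, 2.17739381e-01]), 'orientation': array([-2.22060785e+00, -2.22056510e+00,  1.61907067e-03]), 'force': array([-0.04771799,  0.37434916,  0.06842156]), 'wrist_torque': array([-0.00213884,  0.00416808,  0.02913011]), 'gripper_force': 0.0, 'opening': 0.09280372463794664}
```

View pics/scene0.png

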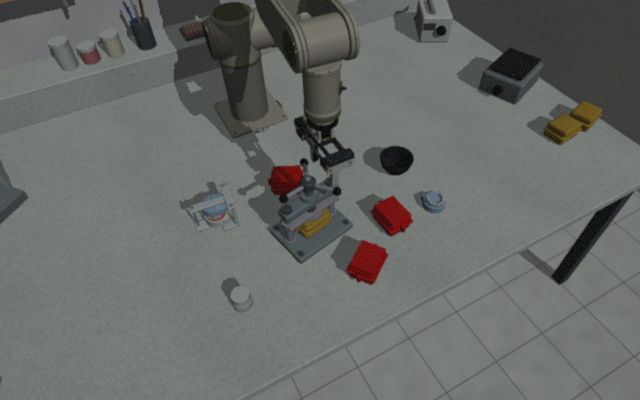

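View pics/side0.png

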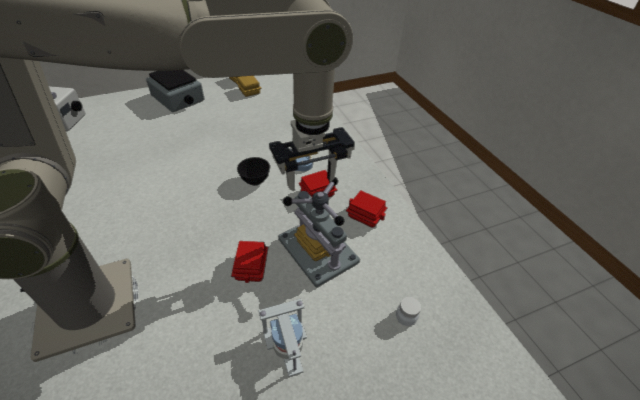

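The press is at scene (312,215) / side (320,245). Flask candidates: brass in the press at scene (315,221); red boxes at (286,180), (392,215) and (367,262); far brass boxes at (565,125) and (587,113). By the description I choose the brass one in the press. Its wheel has balls near scene (337,191), (284,199), (304,162). I'll check in a close crop.

```bash
cat > h.py <<'E'
from plant import *
import cv2,numpy as np
from scipy.spatial.transform import Rotation as R
def ray(n,u,v):
    c=get_calibration(n);d=np.array([(u-c['cx'])/c['fx'],(v-c['cy'])/c['fy'],1.])
    if n=="wrist":
        s=read_state();M=c['mount'];T=R.from_rotvec(s['orientation'])
        return s['tool_pos']+T.apply(M[:3,3]),T.apply(M[:3,:3]@d)
    return c['eye'],R.from_rotvec(c['orientation']).apply(d)
def onz(n,u,v,z):
    e,d=ray(n,u,v);return e+d*(z-e[2])/d[2]
def tri(*obs):
    A=np.zeros((3,3));b=np.zeros(3)
    for o in obs:
        e,d=ray(*o);d=d/np.linalg.norm(d);P=np.eye(3)-np.outer(d,d);A+=P;b+=P@e
    return np.linalg.solve(A,b)
def proj(n,p):
    c=get_calibration(n);q=R.from_rotvec(c['orientation']).inv().apply(np.array(p)-c['eye'])
    return q[0]/q[2]*c['fx']+c['cx'],q[1]/q[2]*c['fy']+c['cy']
E
python3 - <<'E'
from h import *
a=cv2.imread("pics/scene0.png")[145:265,255:365];b=cv2.imread("pics/side0.png")[160:280,265:375]
cv2.imwrite("pics/c0.png",np.hstack([cv2.resize(x,(400,436),interpolation=cv2.INTER_CUBIC) for x in(a,b)]))
for n,x,o in(("scene",a,(255,145)),("side",b,(265,160))):
    m=(x.max(2)<40).astype(np.uint8)
    k,_,st,ce=cv2.connectedComponentsWithStats(m)
    for i in range(1,k):
        if st[i,4]>15: u,v=ce[i]+o; print(n,st[i,4],u.round(1),v.round(1),onz(n,u,v,.203).round(3))
E
```

```text
scene 434 331.4 156.0 [0.546 0.052 0.203]
scene 30 303.4 161.4 [ 0.527 -0.025  0.203]
scene 17 305.5 190.1 [ 0.623 -0.067  0.203]
scene 47 336.3 190.8 [0.665 0.001 0.203]
scene 59 282.9 198.1 [ 0.62  -0.129  0.203]
side 50 266.1 168.6 [0.516 0.113 0.203]
side 151 288.8 164.5 [0.578 0.108 0.203]
side 32 328.8 170.6 [0.67  0.046 0.203]
side 18 334.6 181.1 [0.668 0.002 0.203]
side 59 287.5 200.9 [ 0.529 -0.023  0.203]
side 78 317.4 204.9 [ 0.592 -0.062  0.203]
side 61 338.8 220.3 [ 0.62  -0.127  0.203]
```

View pics/c0.png

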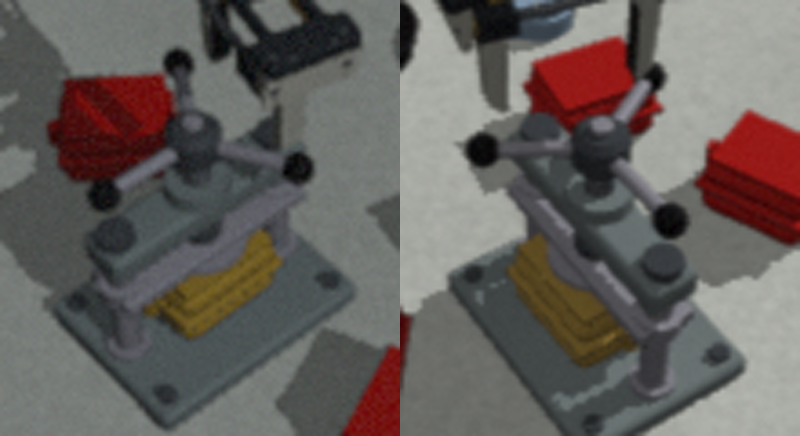

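```bash
python3 - <<'E'
from h import *
B=[tri(("scene",303.4,161.4),("side",287.5,200.9)),tri(("scene",336.3,190.8),("side",334.6,181.1)),tri(("scene",282.9,198.1),("side",338.8,220.3))]
c=np.mean(B,0);print(np.round(B,4),c.round(4))
for b in B: d=b-c; print(np.hypot(*d[:2]),np.degrees(np.arctan2(d[1],d[0])))
for k in range(8):
    f=np.radians(90-45*k); 
    print(90-45*k,[[round(.094*(np.sin(f-a)-np.sin(f)),3),round(.094*(np.cos(f-a)-np.cos(f)),3)] for a in np.radians([9,18,27,36,45])])
E
# raise 30 mm, shut
python3 -m crank '[[[1,0,0,-0.03,0,0,0],[1,0,0,-0.06,0,0,0],[-1,0,0,-0.06,0,0,0],[-1,0,0,-0.06,0,0,0],[-1,0,0,-0.06,0,0,0]]]' 20
```

```text
[[ 5.283e-01 -2.510e-02  2.047e-01]
 [ 6.665e-01  2.000e-04  2.052e-01]
 [ 6.197e-01 -1.288e-01  2.040e-01]] [ 0.6048 -0.0512  0.2046]
0.08087572058715359 161.1442293751501
0.08027191467611675 39.825425125712655
0.07896413551157715 -79.13325356317637
90 [[np.float64(-0.001), np.float64(0.015)], [np.float64(-0.005), np.float64(0.029)], [np.float64(-0.01), np.float64(0.043)], [np.float64(-0.018), np.float64(0.055)], [np.float64(-0.028), np.float64(0.066)]]
45 [[np.float64(-0.011), np.float64(0.01)], [np.float64(-0.024), np.float64(0.017)], [np.float64(-0.037), np.float64(0.023)], [np.float64(-0.052), np.float64(0.026)], [np.float64(-0.066), np.float64(0.028)]]
0 [[np.float64(-0.015), np.float64(-0.001)], [np.float64(-0.029), np.float64(-0.005)], [np.float64(-0.043), np.float64(-0.01)], [np.float64(-0.055), np.float64(-0.018)], [np.float64(-0.066), np.float64(-0.028)]]
-45 [[np.float64(-0.01), np.float64(-0.011)], [np.float64(-0.017), np.float64(-0.024)], [np.float64(-0.023), np.float64(-0.037)], [np.float64(-0.026), np.float64(-0.052)], [np.float64(-0.028), np.float64(-0.066)]]
-90 [[n
[... 261 characters left out ...]
.024), np.float64(-0.017)], [np.float64(0.037), np.float64(-0.023)], [np.float64(0.052), np.float64(-0.026)], [np.float64(0.066), np.float64(-0.028)]]
-180 [[np.float64(0.015), np.float64(0.001)], [np.float64(0.029), np.float64(0.005)], [np.float64(0.043), np.float64(0.01)], [np.float64(0.055), np.float64(0.018)], [np.float64(0.066), np.float64(0.028)]]
-225 [[np.float64(0.01), np.float64(0.011)], [np.float64(0.017), np.float64(0.024)], [np.float64(0.023), np.float64(0.037)], [np.float64(0.026), np.float64(0.052)], [np.float64(0.028), np.float64(0.066)]]
t: 0.72
tool_pos: [0.5997, 0.0001, 0.248]
orientation: [-2.221, -2.221, 0.001]
force: [-0.3, -0.2, -0.1]
opening: 0.0675
gripper_force: 0.0
```

```bash
python3 -m crank '[[[-1,-0.008,0.01,0,0,0,0],[-1,-0.008,0.01,0,0,0,0],[-1,-0.008,0.01,0,0,0,0],[-1,-0.008,0.01,0,0,0,0],[-1,-0.008,0.01,0,0,0,0]]]'
python3 - <<'E'
from h import *
print(read_state()['opening'])
im=read_camera("wrist");im2=read_camera("scene")[145:265,255:365]
cv2.imwrite("pics/w1.png",np.hstack([im[:,:,::-1],cv2.resize(im2[:,:,::-1],(367,400))])[:, -800:])
E
```

```text
t: 1.35
tool_pos: [0.605, -0.0039, 0.2487]
orientation: [2.221, 2.222, 0.0]
force: [0.4, -0.2, -0.5]
opening: 0.0176
gripper_force: 0.0
0.017553245421169424
```

View pics/w1.png

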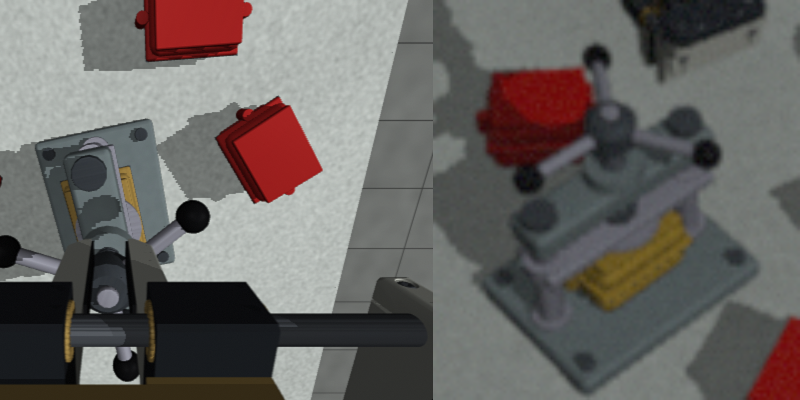

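Wrist view: the closing fingers lie between ball A (crop 5,250) and ball B (193,216), just beyond the hub (107,298). Path down is clear.

```bash
python3 -m crank '[[[-1,0,0,0,0,0,0],[-1,0,0,0.03,0,0,0],[-1,0,0,0.065,0,0,0],[-1,0,0,0.1,0,0,0],[-1,0,0,0.129,0,0,0]]]'
python3 -m crank '[[[-1,0,0,0,0,0,0],[-1,0,0.007,0,0,0,0],[-1,-0.001,0.015,0,0,0,0],[-1,-0.003,0.022,0,0,0,0],[-1,-0.005,0.029,0,0,0,0]]]'
```

```text
t: 2.08
tool_pos: [0.6043, -0.0039, 0.1819]
orientation: [-2.22, -2.22, 0.002]
force: [-0.1, -0.1, 0.1]
opening: 0.0009
gripper_force: 0.0
t: 2.7
tool_pos: [0.6199, -0.0066, 0.1844]
orientation: [2.221, 2.221, 0.0]
force: [-3.7, 0.8, 2.0]
opening: 0.0006
gripper_force: 1.6
```

```bash
python3 -m crank '[[[-1,-0.002,0.007,0,0,0,0],[-1,-0.005,0.014,0,0,0,0],[-1,-0.009,0.02,0,0,0,0],[-1,-0.015,0.029,0,0,0,0],[-1,-0.023,0.037,0,0,0,0]]]'
python3 -m crank '[[[-1,-0.011,0.01,0,0,0,0],[-1,-0.024,0.017,0,0,0,0],[-1,-0.037,0.023,0,0,0,0],[-1,-0.052,0.026,0,0,0,0],[-1,-0.066,0.028,0,0,0,0]]]'
python3 - <<'E'
from h import *
a=read_camera("scene")[145:265,255:365,::-1];b=read_camera("side")[160:280,265:375,::-1]
cv2.imwrite("pics/c2.png",np.hstack([cv2.resize(x,(400,436),interpolation=cv2.INTER_CUBIC) for x in(a,b)]))
E
```

```text
t: 3.32
tool_pos: [0.6382, -0.018, 0.1839]
orientation: [-2.221, -2.221, 0.0]
force: [-3.0, 2.1, -1.0]
opening: 0.0005
gripper_force: 1.6
t: 3.95
tool_pos: [0.6522, -0.0504, 0.1839]
orientation: [-2.22, -2.221, -0.002]
force: [-1.1, 7.7, -1.2]
opening: 0.0003
gripper_force: 2.8
```

View pics/c2.png

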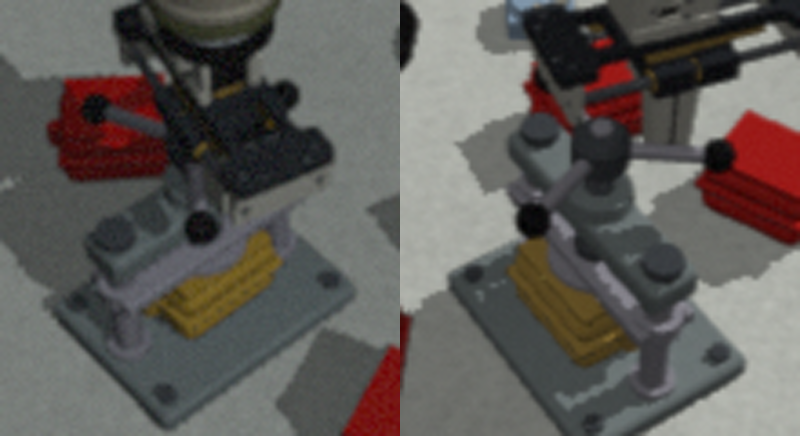

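The wheel turns cleanly: ball B has moved to crop (200,228) on the scene side, with the flask and platen undisturbed. Continue.

```bash
python3 -m crank '[[[-1,-0.015,-0.001,0,0,0,0],[-1,-0.029,-0.005,0,0,0,0],[-1,-0.043,-0.01,0,0,0,0],[-1,-0.055,-0.018,0,0,0,0],[-1,-0.066,-0.028,0,0,0,0]]]'|grep -E "pos|force"
python3 -m crank '[[[-1,-0.01,-0.011,0,0,0,0],[-1,-0.017,-0.024,0,0,0,0],[-1,-0.023,-0.037,0,0,0,0],[-1,-0.026,-0.052,0,0,0,0],[-1,-0.028,-0.066,0,0,0,0]]]'|grep -E "pos|force"
python3 -m crank '[[[-1,0.001,-0.015,0,0,0,0],[-1,0.005,-0.029,0,0,0,0],[-1,0.01,-0.043,0,0,0,0],[-1,0.018,-0.055,0,0,0,0],[-1,0.028,-0.066,0,0,0,0]]]'|grep -E "pos|force"
```

```text
tool_pos: [0.6391, -0.084, 0.1848]
force: [3.5, 3.9, -0.8]
gripper_force: 2.0
tool_pos: [0.6055, -0.0986, 0.1847]
force: [5.3, 1.3, -0.8]
gripper_force: 2.2
tool_pos: [0.5718, -0.0843, 0.1844]
force: [3.8, -2.7, 0.0]
gripper_force: 1.8
```

```bash
python3 -m crank '[[[-1,0.011,-0.01,0,0,0,0],[-1,0.024,-0.017,0,0,0,0],[-1,0.037,-0.023,0,0,0,0],[-1,0.052,-0.026,0,0,0,0],[-1,0.066,-0.028,0,0,0,0]]]'|grep -E "pos|force"
python3 -m crank '[[[-1,0.015,0.001,0,0,0,0],[-1,0.029,0.005,0,0,0,0],[-1,0.043,0.01,0,0,0,0],[-1,0.055,0.018,0,0,0,0],[-1,0.066,0.028,0,0,0,0]]]'|grep -E "pos|force"
python3 - <<'E'
from h import *
a=read_camera("scene")[145:265,255:365,::-1];b=read_camera("side")[160:280,265:375,::-1]
cv2.imwrite("pics/c3.png",np.hstack([cv2.resize(x,(400,436),interpolation=cv2.INTER_CUBIC) for x in(a,b)]))
E
```

```text
tool_pos: [0.5576, -0.0516, 0.1838]
force: [1.3, -8.1, -0.5]
gripper_force: 3.0
tool_pos: [0.5704, -0.018, 0.1832]
force: [-2.9, -4.9, 0.2]
gripper_force: 2.1
```

View pics/c3.png

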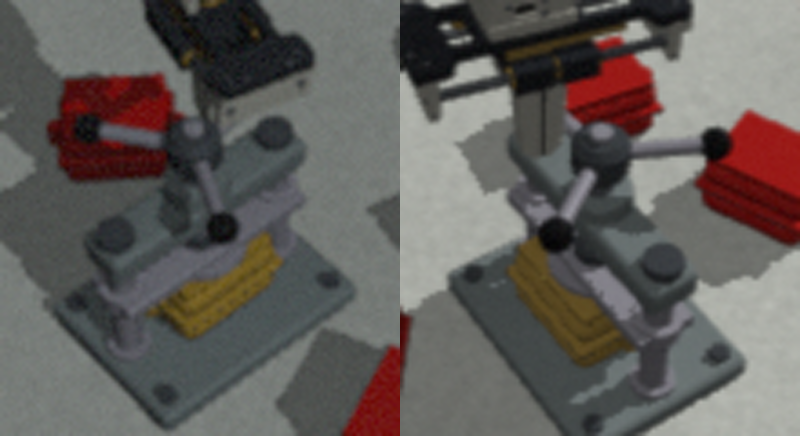

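```bash
python3 - <<'E'
from h import *
c=np.array([.6048,-.0512])
for s,d in(((279.2,180.2),(308.5,224.7)),((316,207.75),(352,199.4))):
    p=tri(("scene",*s),("side",*d));v=p[:2]-c;print(p.round(4),np.hypot(*v),np.degrees(np.arctan2(v[1],v[0])))
E
```

```text
[ 0.5511 -0.1089  0.1956] 0.07879100449092638 -132.96928203645155
[ 0.684  -0.0683  0.1958] 0.08101853880503053 -12.215509553875608
```

```bash
python3 - <<'E'
import numpy as np
for k in range(6):
    f=np.radians(-225-25*k)
    print(-225-25*k,[[float(round(.094*(np.sin(f-a)-np.sin(f)),3)),float(round(.094*(np.cos(f-a)-np.cos(f)),3))] for a in np.radians([5,10,15,20,25])])
E
python3 -m crank '[[[-1,0.006,0.006,0,0,0,0],[-1,0.011,0.013,0,0,0,0],[-1,0.015,0.019,0,0,0,0],[-1,0.019,0.027,0,0,0,0],[-1,0.022,0.034,0,0,0,0]]]'|grep -E "pos|force"
```

```text
-225 [[0.006, 0.006], [0.011, 0.013], [0.015, 0.019], [0.019, 0.027], [0.022, 0.034]]
-250 [[0.002, 0.008], [0.004, 0.016], [0.005, 0.024], [0.006, 0.032], [0.005, 0.04]]
-275 [[-0.001, 0.008], [-0.003, 0.016], [-0.005, 0.024], [-0.008, 0.032], [-0.012, 0.039]]
-300 [[-0.004, 0.007], [-0.009, 0.013], [-0.015, 0.019], [-0.021, 0.025], [-0.027, 0.03]]
-325 [[-0.007, 0.004], [-0.014, 0.008], [-0.022, 0.011], [-0.03, 0.014], [-0.038, 0.016]]
-350 [[-0.008, 0.001], [-0.016, 0.001], [-0.025, 0.001], [-0.033, 0.0], [-0.041, -0.002]]
tool_pos: [0.5888, -0.0069, 0.1839]
force: [-5.7, -2.5, -0.8]
gripper_force: 2.3
```

```bash
python3 -m crank '[[[-1,0.002,0.008,0,0,0,0],[-1,0.004,0.016,0,0,0,0],[-1,0.005,0.024,0,0,0,0],[-1,0.006,0.032,0,0,0,0],[-1,0.005,0.04,0,0,0,0]]]'|grep -E "pos|force"
```

```text
tool_pos: [0.609, -0.004, 0.1839]
force: [-5.2, 0.2, -0.8]
gripper_force: 1.9
```

```bash
python3 -m crank '[[[-1,-0.001,0.008,0,0,0,0],[-1,-0.003,0.016,0,0,0,0],[-1,-0.005,0.024,0,0,0,0],[-1,-0.008,0.032,0,0,0,0],[-1,-0.012,0.039,0,0,0,0]]]'|grep -E "pos|force"
```

```text
tool_pos: [0.6284, -0.0102, 0.1841]
force: [-6.9, 2.7, 0.8]
gripper_force: 3.1
```

```bash
python3 -m crank '[[[-1,-0.004,0.007,0,0,0,0],[-1,-0.009,0.013,0,0,0,0],[-1,-0.009,0.013,0,0,0,0],[-1,-0.009,0.013,0,0,0,0],[-1,-0.009,0.013,0,0,0,0]]]'|grep -E "t:|pos|force"
python3 - <<'E'
from h import *
a=read_camera("scene")[145:265,255:365,::-1];b=read_camera("side")[160:280,265:375,::-1]
cv2.imwrite("pics/c4.png",np.hstack([cv2.resize(x,(400,436),interpolation=cv2.INTER_CUBIC) for x in(a,b)]))
E
```

```text
t: 9.78
tool_pos: [0.6346, -0.0141, 0.1839]
force: [-7.7, 4.5, 0.5]
gripper_force: 3.3
```

View pics/c4.png

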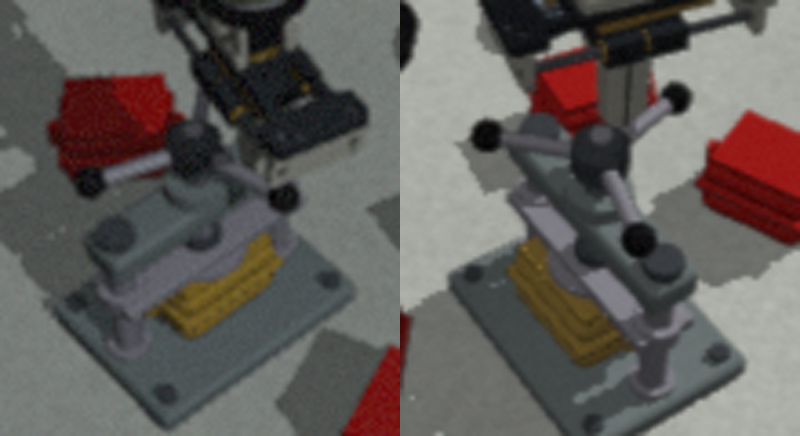

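Ball B is now at crop scene (285,197), a bit over a full turn from the start, and the hub is well down. The static force has risen to 8.9 N, so the platen is probably meeting the flask. I'll creep on and watch the slope.

```bash
python3 -c "
from h import *
c=np.array([.6048,-.0512])
for s,d in(((279.75,195.1),(331,226)),((333.4,199.2),(340.9,187))):
    p=tri(('scene',*s),('side',*d));v=p[:2]-c;print(p.round(4),np.degrees(np.arctan2(v[1],v[0])))"
python3 -m crank '[[[-1,-0.003,0.003,0,0,0,0],[-1,-0.006,0.006,0,0,0,0],[-1,-0.006,0.006,0,0,0,0],[-1,-0.006,0.006,0,0,0,0],[-1,-0.006,0.006,0,0,0,0]]]'|grep -E "t:|pos|force"
```

```text
[ 0.5992 -0.1298  0.1944] -94.06932797716681
[ 0.6786 -0.015   0.1933] 26.129511207978325
t: 10.5
tool_pos: [0.6371, -0.0166, 0.1838]
force: [-9.3, 5.2, 1.8]
gripper_force: 4.5
```

```bash
python3 -m crank '[[[-1,-0.003,0.003,0,0,0,0],[-1,-0.006,0.006,0,0,0,0],[-1,-0.006,0.006,0,0,0,0],[-1,-0.006,0.006,0,0,0,0],[-1,-0.006,0.006,0,0,0,0]]]'|grep -E "t:|pos|force"
```

```text
t: 11.12
tool_pos: [0.64, -0.0192, 0.1837]
force: [-9.6, 7.6, 0.7]
gripper_force: 5.1
```

Force climbs steadily, 8.9 → 10.7 → 12.2 N, which is the spring. A little more for margin.

```bash
python3 -m crank '[[[-1,-0.004,0.003,0,0,0,0],[-1,-0.007,0.006,0,0,0,0],[-1,-0.007,0.006,0,0,0,0],[-1,-0.007,0.006,0,0,0,0],[-1,-0.007,0.006,0,0,0,0]]]'|grep -E "t:|pos|force"
```

```text
t: 11.75
tool_pos: [0.6427, -0.0222, 0.1835]
force: [-10.7, 9.2, 0.7]
gripper_force: 5.7
```

```bash
python3 -m crank '[[[-1,-0.004,0.003,0,0,0,0],[-1,-0.008,0.005,0,0,0,0],[-1,-0.008,0.005,0,0,0,0],[-1,-0.008,0.005,0,0,0,0],[-1,-0.008,0.005,0,0,0,0]]]'|grep -E "t:|pos|force"
```

```text
t: 12.38
tool_pos: [0.645, -0.0257, 0.1835]
force: [-11.9, 10.6, 0.7]
gripper_force: 6.3
```

15.9 N on a steady slope, so past finger-tight. Back off gently, then rise.

```bash
python3 -m crank '[[[-1,0.004,-0.003,0,0,0,0],[-1,0.009,-0.007,0,0,0,0],[-1,0.015,-0.013,0,0,0,0],[-1,0.022,-0.02,0,0,0,0],[-1,0.034,-0.038,0,0,0,0]]]'|grep -E "t:|pos|force"
python3 -m crank '[[[-1,0,0,0,0,0,0],[-1,0,0,-0.04,0,0,0],[-1,0,0,-0.1,0,0,0],[-1,0,0,-0.16,0,0,0],[-1,0,0,-0.2,0,0,0]]]'|grep -E "t:|pos|force"
python3 -m crank '[[[-1,0.08,0,0,0,0,0],[-1,0.16,0,0,0,0,0],[-1,0.24,0,0,0,0,0],[-1,0.3,0,0,0,0,0],[-1,0.3,0,0,0,0,0]]]'|grep -E "t:|pos|force"
python3 - <<'E'
from h import *
a=read_camera("scene")[145:265,255:365,::-1];b=read_camera("side")[160:280,265:375,::-1]
cv2.imwrite("pics/c5.png",np.hstack([cv2.resize(x,(400,436),interpolation=cv2.INTER_CUBIC) for x in(a,b)]))
for n,x,o in(("scene",a,(255,145)),("side",b,(265,160))):
    k,_,st,ce=cv2.connectedComponentsWithStats((x.max(2)<40).astype(np.uint8))
    for i in range(1,k):
        if 25<st[i,4]<80: u,v=ce[i]+o; p=onz(n,u,v,.195)-[.6048,-.0512,0];print(n,u.round(1),v.round(1),np.hypot(*p[:2]).round(3),np.degrees(np.arctan2(p[1],p[0])).round(1))
E
```

```text
t: 13.0
tool_pos: [0.6286, -0.0111, 0.1847]
force: [-0.0, -0.5, -0.4]
gripper_force: 0.0
t: 13.62
tool_pos: [0.6286, -0.0122, 0.2878]
force: [0.5, -0.5, 0.1]
gripper_force: 0.0
t: 14.25
tool_pos: [0.6275, 0.1404, 0.2846]
force: [-0.2, 0.5, -0.4]
gripper_force: 0.0
scene 307.8 163.0 0.083 153.0
scene 334.4 196.0 0.08 32.8
scene 280.7 197.5 0.08 -87.4
side 266.1 168.6 0.194 116.5
side 337.3 184.4 0.083 34.6
side 287.4 200.1 0.082 152.2
side 334.3 224.7 0.078 -87.8
```

View pics/c5.png

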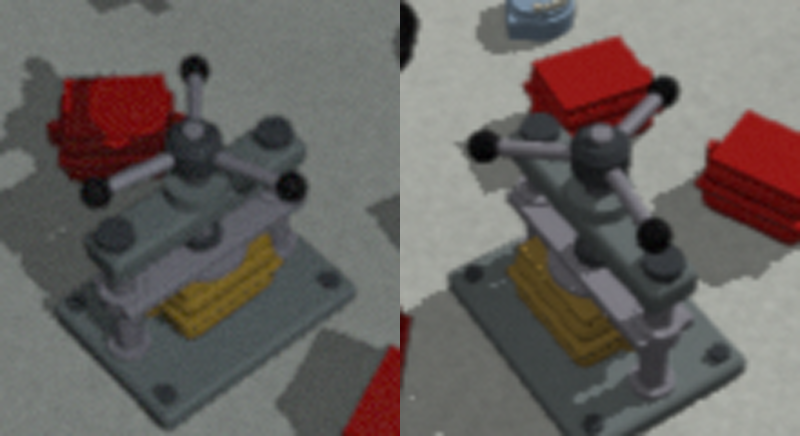

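The wheel sprang back from about 8° to 33° and rests there, which is the described finger-tight behaviour (about 10.1 rad). The balls are at scene (334,196), (281,198) and (308,163), the flask is in place and the arm is clear. Handing in.

```bash
python3 -c "
from plant import *
print(close_job())"
```

```text
the job is handed in; nothing more can be done
None
```

The press is closed on the flask: I pushed the wheel clockwise until it was finger-tight, let it spring back to an estimated 10.1 rad, stood the arm clear and handed in the job at about 14 s; the judge's verdict was not shown.

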